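Build up the stackable lunch tower

TASK

Build up the stackable lunch tower on its round wooden stand, piece by piece on the stand itself: first the blue tub, then the yellow tub on the blue one, then the green tub on the yellow one, and last the red lid with the knob. Each piece has to sit level and fully home in the one below before the next goes on. Leave the stand, the garlic bulb and the small tin where they are.

Things in the scene. Friction and masses are not known exactly. Their poses are not given: they have to be found in the camera images.
- stand: Round wooden stand, fixed: a disc 74 mm across and 15 mm high with a round well, 54 mm across and 10 mm deep, in the middle of its top. Origin: centre of its underside, z up. A tub set in it rests with its shoulder on the stand's top, its origin 7 mm above the stand's origin.
- blue_tub: Loose round blue tub, 60 mm across, 50 mm high, walls 3 mm, about 0.1 kg. Origin: centre of its underside, z up. Conical foot 38 mm across at z = 0, 51 mm at z = 8 mm; there a flat shoulder to 60 mm. Inside 54 mm across, floor at z = 11 mm. The next piece's foot drops 8 mm into the mouth till its shoulder rests on the rim, its origin 42 mm above this one. Starts upright.
- yellow_tub: Loose round yellow tub, 60 mm across, 50 mm high, walls 3 mm, about 0.1 kg. Origin: centre of its underside, z up. Conical foot 38 mm across at z = 0, 51 mm at z = 8 mm; there a flat shoulder to 60 mm. Inside 54 mm across, floor at z = 11 mm. The next piece's foot drops 8 mm into the mouth till its shoulder rests on the rim, its origin 42 mm above this one. Starts upright.
- green_tub: Loose round green tub, 60 mm across, 50 mm high, walls 3 mm, about 0.1 kg. Origin: centre of its underside, z up. Conical foot 38 mm across at z = 0, 51 mm at z = 8 mm; there a flat shoulder to 60 mm. Inside 54 mm across, floor at z = 11 mm. The next piece's foot drops 8 mm into the mouth till its shoulder rests on the rim, its origin 42 mm above this one. Starts upright.
- lid: Loose red lid, about 0.07 kg. Origin: centre of the underside of its grey conical foot (38 mm across at z = 0, 51 mm at z = 8 mm), z up. Red disc 60 mm across, z = 8 to 14 mm; on it a round knob 20 to 22 mm across, z = 14 to 38 mm, to grasp from above. Seated, its origin is 42 mm above the green tub's. Starts upright on the worktop.
- garlic: A pale pinkish garlic bulb, 56 mm across and 56 mm high, loose among the pieces; not part of the job, leave it where it is. Origin: centre of its underside.
- tin: A small closed tin with a blue, red and white print and a metal top, 57 mm across and 72 mm high, loose among the pieces; not part of the job, leave it where it is. Origin: centre of its underside.

How it is judged:
On the way, in this order (a step that is already met when the one before it is completed fails the run):
1. the blue tub sits fully home in the stand, let go (horizontal distance between blue_tub and stand below 0.005 m and z of blue_tub in the frame of stand between 0.004 and 0.01 m and angle between blue_tub's own z axis and vertical below 0.06 rad and contact force between blue_tub and the fingers below 0.2 N), for 0.2 s.
2. the yellow tub sits fully home on the blue tub, let go (horizontal distance between blue_tub and stand below 0.005 m and z of blue_tub in the frame of stand between 0.004 and 0.01 m and angle between each of blue_tub, yellow_tub's own z axis and vertical below 0.06 rad and horizontal distance between yellow_tub and blue_tub below 0.005 m and z of yellow_tub in the frame of blue_tub between 0.039 and 0.045 m and contact force between yellow_tub and the fingers below 0.2 N), for 0.2 s.
3. the green tub sits fully home on the yellow tub, let go (horizontal distance between blue_tub and stand below 0.005 m and z of blue_tub in the frame of stand between 0.004 and 0.01 m and angle between each of blue_tub, yellow_tub, green_tub's own z axis and vertical below 0.06 rad and horizontal distance between yellow_tub and blue_tub below 0.005 m and z of yellow_tub in the frame of blue_tub between 0.039 and 0.045 m and horizontal distance between green_tub and yellow_tub below 0.005 m and z of green_tub in the frame of yellow_tub between 0.039 and 0.045 m and contact force between green_tub and the fingers below 0.2 N), for 0.2 s.
4. the red lid sits fully home on the green tub, let go (horizontal distance between blue_tub and stand below 0.005 m and z of blue_tub in the frame of stand between 0.004 and 0.01 m and angle between each of blue_tub, yellow_tub, green_tub, lid's own z axis and vertical below 0.06 rad and horizontal distance between yellow_tub and blue_tub below 0.005 m and z of yellow_tub in the frame of blue_tub between 0.039 and 0.045 m and horizontal distance between green_tub and yellow_tub below 0.005 m and z of green_tub in the frame of yellow_tub between 0.039 and 0.045 m and horizontal distance between lid and green_tub below 0.005 m and z of lid in the frame of green_tub between 0.039 and 0.045 m and contact force between lid and the fingers below 0.2 N), for 0.2 s.
At the end, for the whole second after the job is handed in: Stand, blue, yellow, green tub, lid, from the bottom up: each within 5 mm of centre on the one below and 3 mm of its seated height (7 mm over the stand, then 42 mm each), upright within 0.06 rad, released and at rest; garlic and tin within 30 mm of their starts (horizontal distance between blue_tub and stand below 0.005 m and z of blue_tub in the frame of stand between 0.004 and 0.01 m and angle between each of blue_tub, yellow_tub, green_tub, lid's own z axis and vertical below 0.06 rad and horizontal distance between yellow_tub and blue_tub below 0.005 m and z of yellow_tub in the frame of blue_tub between 0.039 and 0.045 m and horizontal distance between green_tub and yellow_tub below 0.005 m and z of green_tub in the frame of yellow_tub between 0.039 and 0.045 m and horizontal distance between lid and green_tub below 0.005 m and z of lid in the frame of green_tub between 0.039 and 0.045 m and linear speed of each of blue_tub, yellow_tub, green_tub, lid below 0.02 m/s and distance of each of garlic, tin from where it was at the start of the episode below 0.03 m); the robot touches nothing.
It fails at once if the garlic or the small tin is pushed more than 30 mm from its place (distance of any of garlic, tin from where it was at the start of the episode above 0.03 m).
It also fails if it takes over 109 s, if anything falls off the work surface, if the arm or the gripper's body presses on something with over 40 N, if the wrist force passes 120 N, or if a joint passes its speed limit or range.

ROBOT

A 6-joint arm with a two-finger parallel gripper is mounted at the origin on a cart in front of the work surface, level with it; the furniture and walls round the work are solid. World frame = base frame: x ahead of the robot, y to its left, z up, the work surface at z = 0. Lengths are in m, angles in rad, forces in N, time in s.
With the tool pointing down it reaches from about 0.375 to 0.975 m from the base axis. Payload 3.8 kg.
Tool frame: the origin (TCP) lies at the very end of the fingers, on their centre line; the grasp point (between the pads) lies 19 mm behind it; z points along the fingers, y is the line along which they close (so a half turn about z gives the same grasp; the last joint's range is limited). The gripper opens to 85 mm and grips with 20 to 120 N. Pads are 22 mm wide; open, the fingers measure 114 mm over their backs; the gripper's body (76 mm by 85 mm) begins 54 mm behind the grasp point. The pads swing forward as they close: fully open they stand 13 mm farther back than shut.
Start: joints at [1.195, 0.264, 1.604, -0, 1.274, -0.037], TCP at [0.224, 0.637, 0.209] pointing down, gripper open.
Joint ranges: [-2.63, 2.63], [-0.94, 2.18], [0.31, 2.57], [-1.31, 4.45], [0, 2.66], [-2.55, 2.55]. Speed limits (rad/s): [2.57, 2.57, 3.14, 3.14, 3.14, 3.14].

INTERFACE

Orientations are given as a rotation vector (axis times angle).
In Python, from workcell import bot gives the robot as it stands.
- The arm moves only by the shell command python3 -m creep 'ROWS' [FORCE]. ROWS is JSON, a list of rows, each a list of 5 numbers: the shift along the tool's x, y, z in units of 0.05 m (1.0 is 0.05 m), then the turn about the tool's z in units of 0.1 rad (1.0 is 0.1 rad), then the opening, from 0 (shut) to 1 (fully open). In form: [[tx, ty, tz, spin, hand], ...]. A call has 1 to 20 rows; each row shifts and turns the commanded pose from where the row before left it, along the tool's axes as they then stand; what a row does not reach is not made up. A row lasts 1/8 s, in which the tool goes at most 62.5 mm and 10.7 degrees, less where a joint would pass 70% of its speed; a pose out of reach is approached as far as the arm can. A call with a number of a shift or a turn outside -1 to 1 is refused whole. A call with a gripper value outside its range is refused whole. The fingers move at their own pace and stop on an object; FORCE is the grip in N (left out, the last holds). Time passes only in rows, so rows that do not move let the fingers close. It gives the time, the measured TCP pose, the force, the opening and the grip force at its end, in the units of the state.
- bot.read_state(): the state, without advancing time (a new reading comes with each control period).
- bot.read_camera(name): name is "side" or "top"; returns a dict with "pixels" (400x640x3 uint8, red, green, blue), "vfov" (degrees; the focal length in pixels is half the picture's height over the tangent of half this angle, whatever the lens; pixels are square), "cx", "cy" (the principal point, pixels), "world_to_cam" (4x4, takes a point from world to camera coordinates). Camera axes: x right, y down, z forward; pixel columns grow to the right and rows downward; lengths in m; the calibration is good to about 2 mm. A picture is of the moment at which its call begins. There is no depth.
- bot.finish_job(): hands the job in; it is judged then, once.
Trained networks look in a picture, given as the dict that the camera call returned (one of the last four; its "shot" number tells which), for a name from the list of things; names that differ only in an ending like _2 or _b are one class to them, and where a whole thing is asked for, a point or a joint stands for the part that bears it (a point fixed in the world has none). Each returns a list of dicts, best first, with "score" (0 to 1); they miss things now and then, are a little off and sometimes report something else, mostly with a low value. They report only what shows in the picture. A call takes as long as a camera call.
- bot.look_for(target, picture): "bbox" ([left, top, right, bottom] in pixels, round what is visible of it).
- bot.regions_of(target, picture): "mask" (400x640 bool, what is visible of it) and "bbox" ([left, top, right, bottom] in pixels, round what is visible of it).
The state is a dict: "time": time; "q": joint angles; "joint_vel": joint speeds; "joint_torque": joint torques, N m; "tool_pos": TCP position; "tcp_rot": TCP orientation; "wrist_force": force on the tool from outside, world axes, zero at the start; "torque": the same for the moment, N m; "width": opening from 0.0 (shut) to 1.0 (fully open); "grip_force": force on a finger pad.
Only numpy, scipy, OpenCV 4.12 (cv2) and the standard library are available. Lean on these libraries where they do the work, as an engineer would, in place of code of your own. Each camera call takes 0.05 s, during which the arm holds its last target. There are 200 camera calls.

## Working session

There is one attempt and no reset: what is moved stays moved. The work goes in short steps, Python scripts to look and compute and a shell command to move; the robot and the scene stay as the last step left them, time stands still between calls to the robot, and variables do not carry over. Pictures are saved under pics/ and viewed, at most 14 in all, crops included, and the job is handed in when it is done.

```bash
mkdir -p pics; ls; python3 - <<'E'
from workcell import bot
import cv2
s=bot.read_state();print({k:s[k] for k in('time','tool_pos','tcp_rot','width','q')})
for n in('top','side'):
    p=bot.read_camera(n);cv2.imwrite(f'pics/{n}0.png',p['pixels'][:,:,::-1])
    print(n,p['vfov'],p['cx'],p['cy'],p['world_to_cam'], [k for k in p])
    for t in('stand','blue_tub','yellow_tub','green_tub','lid','garlic','tin'):
        print(t,[(round(d['score'],2),[round(float(v)) for v in d['bbox']]) for d in bot.regions_of(t,p)][:3])
E
```

```text
pics
{'time': 0.0, 'tool_pos': array([0.22405077, 0.63589654, 0.20725169]), 'tcp_rot': array([-0.52959025, -3.09613732,  0.00345692]), 'width': 0.9918845425272665, 'q': array([ 1.19508522e+00,  2.64762045e-01,  1.60538217e+00,  2.70848569e-05,
        1.27370263e+00, -3.69006240e-02])}
top 45.47253847417522 316.326361205101 199.0719977025389 [[ 0.01928221 -0.99950645  0.02480025  0.00423517]
 [-0.99604478 -0.02135546 -0.08624816  0.50716732]
 [ 0.08673521 -0.02303911 -0.99596496  0.91634494]
 [ 0.          0.          0.          1.        ]] ['pixels', 'vfov', 'cx', 'cy', 'world_to_cam', 'shot']
stand [(0.61, [186, 244, 225, 280])]
blue_tub [(0.58, [407, 218, 446, 253]), (0.24, [352, 153, 382, 183])]
yellow_tub [(0.75, [410, 159, 443, 187])]
green_tub [(0.72, [278, 149, 305, 172]), (0.64, [351, 150, 381, 181])]
lid [(0.79, [354, 217, 382, 242])]
garlic [(0.7, [278, 147, 308, 175])]
tin [(0.66, [285, 209, 315, 245])]
side 51.3796688140183 319.53438536233455 196.91386909026053 [[-0.99426463 -0.10629439  0.01180486  0.48618646]
 [-0.08384742  0.70622385 -0.70300603  0.04027496]
 [ 0.06638873 -0.69996384 -0.7110859   1.04813323]
 [ 0.          0.          0.          1.        ]] ['pixels', 'vfov', 'cx', 'cy', 'world_to_cam', 'shot']
stand [(0.8, [343, 256, 375, 289])]
blue_tub [(0.65, [331, 130, 354, 151])]
yellow_tub [(0.75, [291, 126, 313, 150])]
green_tub [(0.97, [279, 152, 302, 178])]
lid [(0.64, [325, 159, 347, 180])]
garlic [(0.65, [267, 194, 292, 216])]
tin [(0.66, [321, 182, 345, 221])]
```

View pics/top0.png

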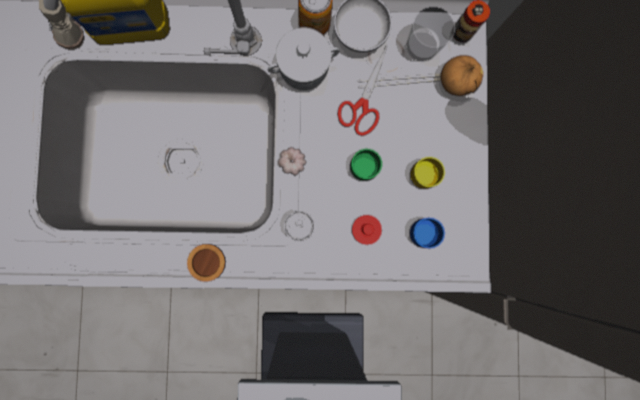

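View pics/side0.png

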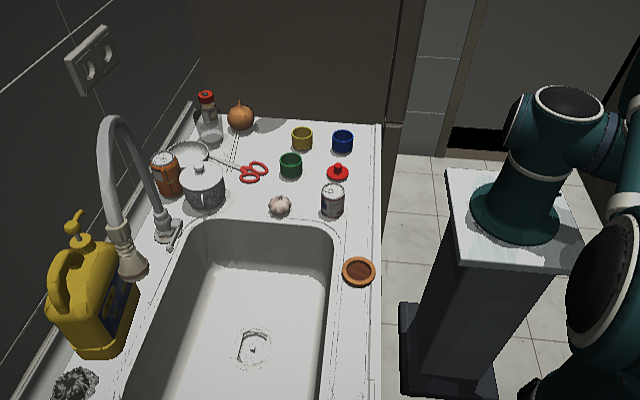

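```bash
cat > h.py <<'E'
from workcell import bot
import numpy as np, cv2
from scipy.optimize import least_squares
from scipy.spatial.transform import Rotation as R
C={'stand':[(0,.037),(.015,.037)],'lid':[(.008,.030),(.014,.030),(.038,.010)],'garlic':[(.02,.026),(.03,.028),(.056,.003)],'tin':[(0,.0285),(.072,.0285)]}
TUB=[(0,.019),(.008,.0255),(.008,.030),(.050,.030)]
HUE={'blue_tub':(100,130),'yellow_tub':(22,38),'green_tub':(50,90),'lid':(0,0),'stand':(5,20)}
a=np.linspace(0,2*np.pi,60)
def hull(P,o,name):
    pts=np.vstack([np.c_[o[0]+r*np.cos(a),o[1]+r*np.sin(a),0*a+o[2]+z] for z,r in C.get(name,TUB)])
    c=pts@P['world_to_cam'][:3,:3].T+P['world_to_cam'][:3,3]
    f=200/np.tan(np.radians(P['vfov']/2))
    uv=c[:,:2]/c[:,2:]*f+[P['cx'],P['cy']]
    return cv2.convexHull(uv.astype(np.float32))
def cen(h):
    m=cv2.moments(h);return np.array([m['m10'],m['m01']])/m['m00']
def cmask(P,name,box):
    hsv=cv2.cvtColor(P['pixels'],cv2.COLOR_RGB2HSV);H,S=hsv[...,0],hsv[...,1]
    if name=='lid': m=((H<6)|(H>172))&(S>110)
    else: lo,hi=HUE[name]; m=(H>=lo)&(H<=hi)&(S>90)
    k=np.zeros_like(m);l,t,r,b=[int(v) for v in box];k[max(t,0):b,max(l,0):r]=1
    n,lab,st,_=cv2.connectedComponentsWithStats((m&k).astype(np.uint8))
    return lab==1+np.argmax(st[1:,4]) if n>1 else None
def meas(P,name,o):   # blob centroid near predicted place, hull-filled
    h=hull(P,o,name).reshape(-1,2)
    m=cmask(P,name,[*(h.min(0)-22),*(h.max(0)+22)]) if name in HUE else None
    if m is None:
        d=[x for x in bot.regions_of(name,P) if np.hypot(*(np.array(x['bbox']).reshape(2,2).mean(0)-cen(h.reshape(-1,1,2))))<30]
        if not d: return None
        m=d[0]['mask']
    return cen(cv2.convexHull(np.argwhere(m)[:,::-1].astype(np.float32)))
def locate(pics,name,o,z=0.):
    o=np.array([o[0],o[1],z],float);ms=[(P,meas(P,name,o)) for P in pics];ms=[x for x in ms if x[1] is not None]
    fun=lambda q:np.concatenate([cen(hull(P,[*q,z],name))-m for P,m in ms])
    s=least_squares(fun,o[:2],diff_step=1e-3);return s.x,s.fun
def go(x,y,z=None,yaw=None,s=None):
    """rows needed: shift in tool axes (units of .05) from measured pose"""
    s=s or bot.read_state();M=R.from_rotvec(s['tcp_rot']).as_matrix();p=s['tool_pos']
    d=M.T@(np.array([x,y,p[2] if z is None else z])-p)/.05
    return np.round(d,2)
E
python3 - <<'E'
from h import *
g={'stand':(.40,.20),'blue_tub':(.46,-.22),'yellow_tub':(.58,-.22),'green_tub':(.59,-.10),'lid':(.47,-.1),'garlic':(.60,.05),'tin':(.47,.03)}
pics=[bot.read_camera('top'),bot.read_camera('side')]
ms=bot.read_state();print(R.from_rotvec(ms['tcp_rot']).as_matrix().round(3))
for n,o in g.items():
    # refine guess from top bbox
    x,r=locate(pics[:1],n,o); x2,r2=locate(pics[1:],n,x); x3,r3=locate(pics,n,x)
    print(n,x.round(4),x2.round(4),x3.round(4),r3.round(1))
E
```

```text
[[-0.943  0.332  0.   ]
 [ 0.332  0.943  0.   ]
 [-0.     0.    -1.   ]]
stand [0.3796 0.2285] [0.3799 0.2264] [0.3797 0.2278] [ 0.4 -0.1  0.   0.5]
blue_tub [ 0.4454 -0.2017] [ 0.4456 -0.2041] [ 0.4454 -0.2021] [ 0.2 -0.   0.   0.4]
yellow_tub [ 0.5635 -0.2022] [ 0.5638 -0.2043] [ 0.5635 -0.2026] [ 0.2 -0.   0.   0.4]
green_tub [ 0.5768 -0.0805] [ 0.577  -0.0991] [ 0.5763 -0.084 ] [ 1.8  0.3 -0.6  3.6]
lid [ 0.4501 -0.0857] [ 0.4498 -0.0892] [ 0.45   -0.0864] [ 0.3  0.1 -0.1  0.7]
garlic [0.5796 0.0637] [0.5812 0.0657] [0.5803 0.0643] [-0.3 -0.3  0.5 -0.4]
tin [0.4517 0.0472] [0.4529 0.0428] [0.4521 0.0463] [ 0.5 -0.2  0.2  1. ]
```

```bash
python3 -m creep '[[-0.74,-0.63,0,0,1],[-0.74,-0.63,0,0,1],[-0.74,-0.63,0,0,1],[-0.74,-0.63,0,0,1],[-0.74,-0.63,0,0,1],[-0.74,-0.63,0,0,1],[-0.74,-0.63,0,0,1],[-0.74,-0.63,0,0,1],[-0.35,-0.85,0,0,1],[-0.35,-0.85,0,0,1],[-0.35,-0.85,0,0,1],[-0.35,-0.85,0,0,1],[-0.35,-0.85,0,0,1],[-0.35,-0.85,0,0,1],[-0.35,-0.85,0,0,1],[-0.35,-0.85,0,0,1],[-0.35,-0.85,0,0,1],[-0.35,-0.85,0,0,1],[0,0,0,0,1]]' 60; python3 -c "
from h import *
print(go(.4454,-.2021,.03),R.from_rotvec(bot.read_state()['tcp_rot']).as_matrix().round(2)[0])"
```

```text
time: 3.68
tool_pos: [0.4436, -0.1611, 0.2089]
tcp_rot: [0.536, 3.095, -0.001]
wrist_force: [-0.4, 0.1, 0.1]
width: 0.998
grip_force: 0.0
[-0.31 -0.76  3.58] [-0.94  0.34  0.  ]
```

```bash
python3 -m creep '[[-0.31,-0.76,0,0,1],[0,0,0.9,0,1],[0,0,0.9,0,1],[0,0,0.8,0,1],[0,0,0.6,0,1],[0,0,0.4,0,1],[0,0,0.22,0,1],[0,0,0,0,1],[0,0,0,0,1]]'; python3 - <<'E'
from h import *
p=bot.read_camera('top');cv2.imwrite('pics/t1.png',cv2.resize(p['pixels'][180:280,340:500,::-1],(800,500)))
print(go(.4454,-.2021,.018))
E
```

```text
time: 4.8
tool_pos: [0.4465, -0.1996, 0.0186]
tcp_rot: [0.529, 3.095, -0.001]
wrist_force: [-0.7, -0.1, -0.6]
width: 0.999
grip_force: 0.0
[ 0.01 -0.05  0.01]
```

View pics/t1.png

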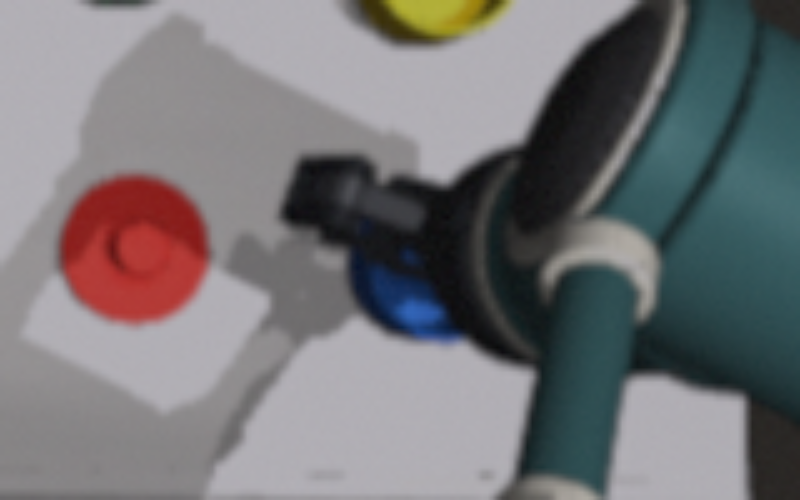

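The crop shows the left finger (about 330,195) outside the blue tub (about 420,280), clear of the lid (135,250). Closing and lifting.

```bash
python3 -m creep '[[0,-0.05,0,0,0],[0,0,0,0,0],[0,0,0,0,0],[0,0,0,0,0],[0,0,0,0,0],[0,0,0,0,0],[0,0,-0.3,0,0],[0,0,-0.6,0,0],[0,0,-0.8,0,0],[0,0,-0.8,0,0],[0,0,-0.3,0,0],[0,0,0,0,0]]' 60;  python3 -c "
from h import *
print(go(.3797,.2278))"
```

```text
time: 6.35
tool_pos: [0.4453, -0.2022, 0.1585]
tcp_rot: [0.529, 3.094, -0.001]
wrist_force: [0.2, 0.8, -1.1]
width: 0.655
grip_force: 63.8
[ 4.1   7.67 -0.01]
```

```bash
python3 -m creep '[[0.2,0.4,0,0,0],[0.4,0.75,0,0,0],[0.4,0.75,0,0,0],[0.4,0.75,0,0,0],[0.4,0.75,0,0,0],[0.4,0.75,0,0,0],[0.4,0.75,0,0,0],[0.4,0.75,0,0,0],[0.4,0.75,0,0,0],[0.4,0.75,0,0,0],[0.3,0.52,0,0,0],[0,0,0.6,0,0],[0,0,0.6,0,0],[0,0,0.2,0,0],[0,0,0,0,0],[0,0,0,0,0]]';  python3 - <<'E'
from h import *
s=bot.read_state();p=s['tool_pos']
print(go(.3797,.2278))
P=[bot.read_camera(n) for n in('top','side')]
for q in P,P[:1],P[1:]: print([v.round(4) for v in locate(q,'blue_tub',p[:2],p[2]-.018)])
cv2.imwrite('pics/a2.png',np.hstack([cv2.resize(q['pixels'][v:v+120,u:u+120,::-1],(400,400)) for q,u,v in((P[0],145,200),(P[1],300,180))]))
E
```

```text
time: 8.35
tool_pos: [0.3796, 0.2283, 0.0883]
tcp_rot: [0.53, 3.096, 0.001]
wrist_force: [-0.4, 0.1, 0.1]
width: 0.655
grip_force: 64.1
[-0.01 -0.01 -0.  ]
[array([0.3863, 0.2224]), array([-3.3589,  4.0217, -4.3689, -5.0613])]
[array([0.3935, 0.2168]), array([ 0., -0.])]
[array([0.3771, 0.2343]), array([ 0., -0.])]
```

View pics/a2.png

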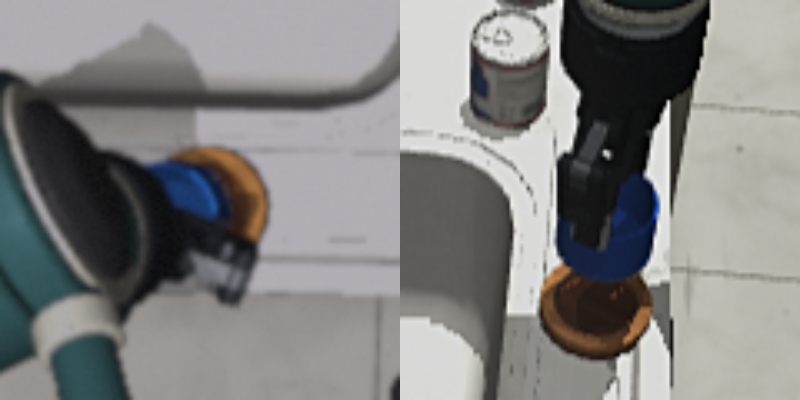

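The tub hangs level above the stand, partly hidden by the hand (side view: tub about (610,230), stand about (597,310)). Lowering while watching the force.

```bash
python3 -m creep '[[0.01,-0.01,0.5,0,0],[0,0,0.4,0,0],[0,0,0.2,0,0],[0,0,0.1,0,0],[0,0,0.04,0,0],[0,0,0,0,0]]'; python3 -m creep '[[0,0,0.04,0,0],[0,0,0,0,0]]'
```

```text
time: 9.2
tool_pos: [0.3788, 0.228, 0.0267]
tcp_rot: [0.529, 3.096, 0.0]
wrist_force: [-2.2, -0.8, 4.3]
width: 0.653
grip_force: 64.9
time: 9.45
tool_pos: [0.3789, 0.2282, 0.0263]
tcp_rot: [0.529, 3.096, 0.0]
wrist_force: [-8.1, -3.8, 18.4]
width: 0.657
grip_force: 67.1
```

```bash
python3 -m creep '[[0.01,-0.02,0,0,0.2],[0,0,0,0,1],[0,0,0,0,1],[0,0,0,0,1],[0,0,0,0,1],[0,0,-0.5,0,1],[0,0,-0.9,0,1],[0,0,-0.9,0,1],[-0.4,-0.75,-0.4,0,1],[-0.4,-0.75,0,0,1],[-0.4,-0.75,0,0,1],[-0.4,-0.75,0,0,1],[-0.4,-0.75,0,0,1],[-0.4,-0.75,0,0,1],[0,0,0,0,1]]';  python3 - <<'E'
from h import *
P=[bot.read_camera(n) for n in('top','side')]
for z in(0.007,.010): print([v.round(4) for v in locate(P,'blue_tub',(.38,.228),z)])
print([v.round(4) for v in locate(P,'yellow_tub',(.5635,-.2026))])
print(go(.5635,-.2026,.018))
cv2.imwrite('pics/a3.png',np.hstack([cv2.resize(q['pixels'][v:v+80,u:u+80,::-1],(400,400)) for q,u,v in((P[0],165,220),(P[1],320,210))]))
E
```

```text
time: 11.32
tool_pos: [0.416, -0.0273, 0.1585]
tcp_rot: [-0.537, -3.095, 0.001]
wrist_force: [-0.1, 0.9, -0.1]
width: 1.001
grip_force: 0.0
[array([0.3787, 0.2291]), array([ 0.6219, -0.1046,  0.065 ,  0.8557])]
[array([0.3789, 0.2295]), array([ 0.1072, -0.1039,  0.1091,  0.1513])]
[array([ 0.5636, -0.2026]), array([ 0.1574, -0.0111, -0.0125,  0.3764])]
[-3.98 -2.36  2.8 ]
```

View pics/a3.png

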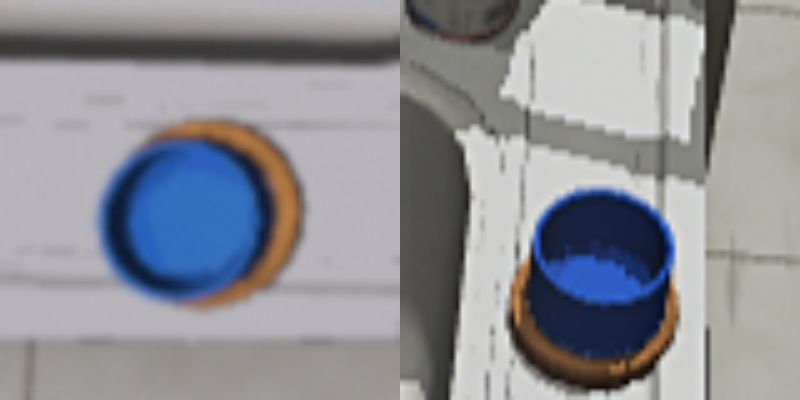

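The blue tub sits level inside the stand's ring (top crop about (185,220), side crop about (600,270)). Next the yellow one.

```bash
python3 -m creep '[[-0.67,-0.4,0,0,1],[-0.67,-0.4,0,0,1],[-0.67,-0.4,0,0,1],[-0.67,-0.4,0,0,1],[-0.67,-0.4,0,0,1],[-0.63,-0.36,0,0,1],[0,0,0.2,0,1],[0,0,0.8,0,1],[0,0,0.7,0,1],[0,0,0.4,0,1],[0,0,0.2,0,1],[0,0,0,0,1]]';  python3 -c "
from h import *
print(go(.5635,-.2026,.018))"
```

```text
time: 12.92
tool_pos: [0.5642, -0.202, 0.0435]
tcp_rot: [-0.529, -3.096, -0.0]
wrist_force: [-0.5, -0.2, 0.5]
width: 1.001
grip_force: 0.0
[ 0.01 -0.02  0.51]
```

```bash
python3 -m creep '[[0.01,-0.02,0.3,0,1],[0,0,0.2,0,1],[0,0,0,0,1],[0,0,0,0,0],[0,0,0,0,0],[0,0,0,0,0],[0,0,0,0,0],[0,0,0,0,0],[0,0,0,0,0]]';python3 -m creep '[[0,0,-0.3,0,0],[0,0,-0.6,0,0],[0,0,-0.8,0,0],[0,0,-0.8,0,0],[0,0,-0.3,0,0],[0,0,0,0,0]]'; python3 -c "
from h import *
print(go(.379,.2285))"
```

```text
time: 14.05
tool_pos: [0.5644, -0.2037, 0.0202]
tcp_rot: [0.529, 3.095, -0.001]
wrist_force: [-0.9, 1.2, 4.7]
width: 0.657
grip_force: 62.3
time: 14.8
tool_pos: [0.5643, -0.2037, 0.1599]
tcp_rot: [0.529, 3.094, -0.001]
wrist_force: [-0.5, -0.6, -1.3]
width: 0.646
grip_force: 63.7
[ 6.37  6.92 -0.02]
```

```bash
python3 -m creep '[[0.3,0.3,0,0,0],[0.6,0.65,0,0,0],[0.6,0.65,0,0,0],[0.6,0.65,0,0,0],[0.6,0.65,0,0,0],[0.6,0.65,0,0,0],[0.6,0.65,0,0,0],[0.6,0.65,0,0,0],[0.6,0.65,0,0,0],[0.6,0.65,0,0,0],[0.5,0.5,0,0,0],[0.15,0.25,0,0,0],[0,0,0.5,0,0],[0,0,0.5,0,0],[0,0,0.2,0,0],[0,0,0,0,0],[0,0,0,0,0]]'; python3 -c "
from h import *
print(go(.380,.228,.069))"
```

```text
time: 16.92
tool_pos: [0.3794, 0.2277, 0.0993]
tcp_rot: [0.53, 3.096, 0.001]
wrist_force: [0.2, 0.3, -2.2]
width: 0.653
grip_force: 63.8
[-0.01  0.01  0.61]
```

```bash
python3 -m creep '[[-0.01,0.01,0.3,0,0],[0,0,0.15,0,0],[0,0,0.1,0,0],[0,0,0,0,0]]'; python3 -m creep '[[0,0,0.05,0,0],[0,0,0,0,0]]'; python3 -m creep '[[0,0,0.03,0,0],[0,0,0,0,0]]'
```

```text
time: 17.42
tool_pos: [0.3788, 0.2276, 0.0704]
tcp_rot: [-0.529, -3.096, 0.001]
wrist_force: [-0.4, -0.3, -2.0]
width: 0.653
grip_force: 63.8
time: 17.68
tool_pos: [0.3798, 0.2281, 0.0693]
tcp_rot: [0.529, 3.096, 0.001]
wrist_force: [-1.1, -1.5, 2.6]
width: 0.652
grip_force: 64.5
time: 17.92
tool_pos: [0.38, 0.2282, 0.069]
tcp_rot: [0.529, 3.096, 0.001]
wrist_force: [-3.8, -1.7, 11.7]
width: 0.653
grip_force: 66.0
```

```bash
python3 -m creep '[[0,0,0,0,0.3],[0,0,0,0,1],[0,0,0,0,1],[0,0,0,0,1],[0,0,0,0,1],[0,0,-0.5,0,1],[0,0,-0.9,0,1],[0,0,-0.9,0,1],[-0.4,-0.75,0,0,1],[-0.4,-0.75,0,0,1],[-0.4,-0.75,0,0,1],[-0.4,-0.75,0,0,1],[-0.4,-0.75,0,0,1],[-0.4,-0.75,0,0,1],[0,0,0,0,1]]';  python3 - <<'E'
from h import *
P=[bot.read_camera(n) for n in('top','side')]
print([v.round(4) for v in locate(P,'yellow_tub',(.38,.228),.049)])
print([v.round(4) for v in locate(P[:1],'green_tub',(.577,-.081))])
d=bot.regions_of('green_tub',P[1]);print([(x['score'],x['bbox']) for x in d],cen(hull(P[1],(.5768,-.081,0),'green_tub')))
print(go(.5767,-.0812,.018))
cv2.imwrite('pics/a4.png',np.hstack([cv2.resize(q['pixels'][v:v+80,u:u+80,::-1],(400,400)) for q,u,v in((P[0],160,220),(P[1],320,210))]))
E
```

```text
time: 19.8
tool_pos: [0.4179, -0.0264, 0.182]
tcp_rot: [0.537, 3.095, -0.001]
wrist_force: [-0.3, 0.8, -0.1]
width: 1.001
grip_force: 0.0
[array([0.3791, 0.2292]), array([ 0.4708, -0.115 ,  0.091 ,  0.6731])]
[array([ 0.5768, -0.0806]), array([-0.,  0.])]
[(0.7, [344.7, 264.0, 371.7, 283.7]), (0.6, [279.0, 151.7, 298.0, 178.3])] [290.49057098 165.17691889]
[-3.39 -0.03  3.27]
```

View pics/a4.png

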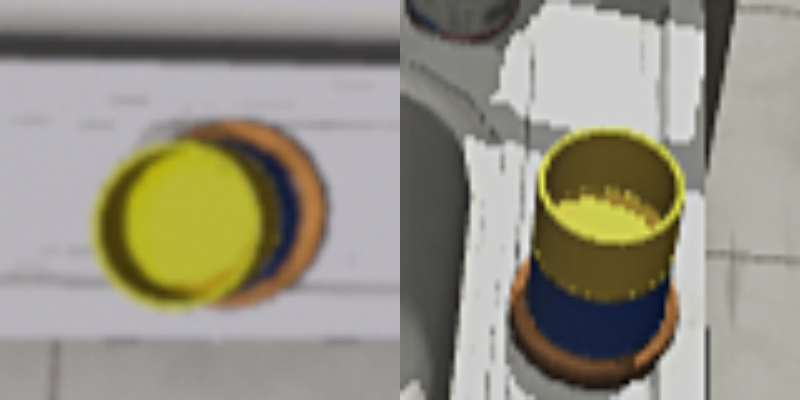

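The yellow tub (side crop about (610,210)) is flush and level on the blue one, whose centre matches. Now the green tub.

```bash
python3 -m creep '[[-0.3,0,0,0,1],[-0.7,0,0,0,1],[-0.7,-0.02,0,0,1],[-0.7,0,0,0,1],[-0.6,0,0,0,1],[-0.39,0,0.2,0,1],[0,0,0.8,0,1],[0,0,0.8,0,1],[0,0,0.7,0,1],[0,0,0.4,0,1],[0,0,0.0,0,1]]';  python3 -c "
from h import *
print(go(.5767,-.0812,.019))"
```

```text
time: 21.32
tool_pos: [0.5762, -0.0806, 0.0352]
tcp_rot: [-0.527, -3.093, -0.0]
wrist_force: [-0.1, 1.0, 0.4]
width: 1.003
grip_force: 0.0
[-0.01 -0.01  0.32]
```

```bash
python3 -m creep '[[-0.01,-0.01,0.2,0,1],[0,0,0.12,0,1],[0,0,0,0,1],[0,0,0,0,0],[0,0,0,0,0],[0,0,0,0,0],[0,0,0,0,0],[0,0,0,0,0],[0,0,0,0,0]]';python3 -m creep '[[0,0,-0.3,0,0],[0,0,-0.7,0,0],[0,0,-0.9,0,0],[0,0,-0.9,0,0],[0,0,-0.6,0,0],[0,0,0,0,0]]'; python3 -c "
from h import *
print(go(.3795,.2284))"
```

```text
time: 22.45
tool_pos: [0.5769, -0.0819, 0.0205]
tcp_rot: [-0.529, -3.095, -0.0]
wrist_force: [-0.2, 0.2, -1.0]
width: 0.017
grip_force: 55.1
time: 23.2
tool_pos: [0.5802, -0.0825, 0.1958]
tcp_rot: [0.528, 3.089, -0.0]
wrist_force: [-0.5, -0.3, -0.9]
width: 0.014
grip_force: 55.1
[ 5.85  4.53 -0.04]
```

The fingers closed on nothing; looking.

```bash
python3 - <<'E'
from h import *
P=[bot.read_camera(n) for n in('top','side')]
cv2.imwrite('pics/a5.png',np.hstack([cv2.resize(q['pixels'][v:v+130,u:u+130,::-1],(400,400)) for q,u,v in((P[0],270,120),(P[1],235,110))]))
E
```

```text
(no output)
```

View pics/a5.png

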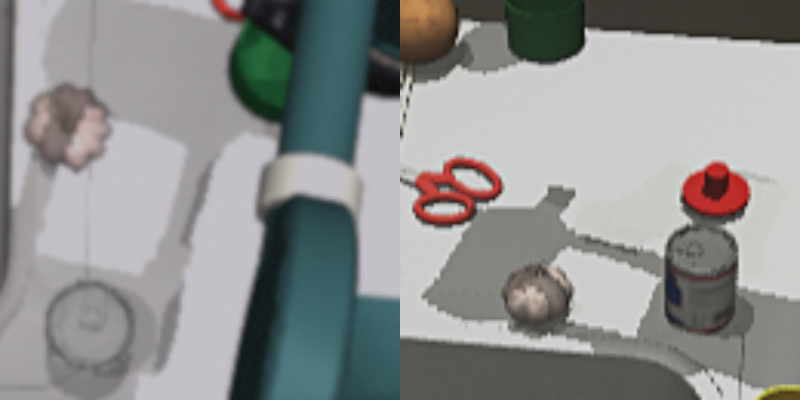

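```bash
python3 - <<'E'
from h import *
P=[bot.read_camera(n) for n in('top','side')]
s=bot.read_state();C['pt']=[(0,.003),(.001,.003)]
for q in P: print(cen(hull(q,s['tool_pos'],'pt')))
cv2.imwrite('pics/a6.png',np.hstack([cv2.resize(q['pixels'][v:v+130,u:u+100,::-1],(400,520)) for q,u,v in((P[0],320,90),(P[1],230,40))]))
E
```

```text
[378.72106719 149.22851813]
[288.30438719 114.79416628]
```

View pics/a6.png

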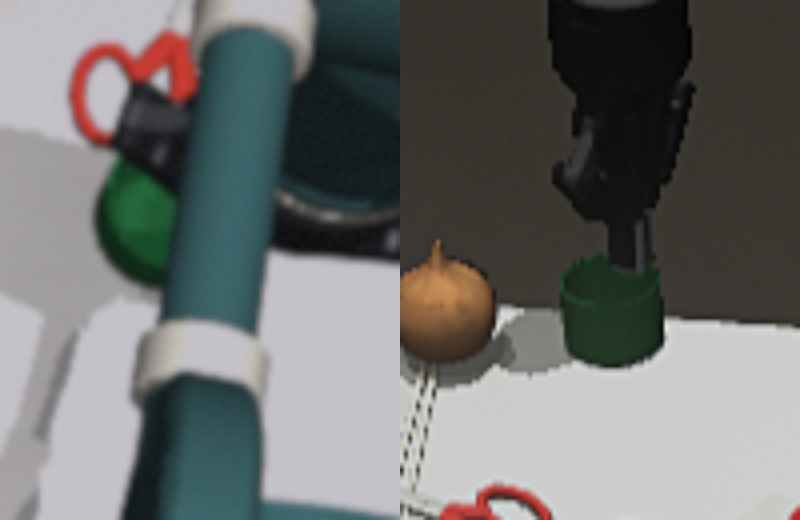

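The fingers (side crop about (630,250)) hold the green tub by its wall; its centre is ~30 mm off toward +y. It must have shifted before I closed. I'll set it down, let go and measure again.

```bash
python3 -m creep '[[0,0,0.9,0,0],[0,0,0.9,0,0],[0,0,0.8,0,0],[0,0,0.4,0,0],[0,0,0.3,0,0],[0,0,0.1,0,0],[0,0,0,0,0]]'; python3 -m creep '[[0,0,0.06,0,0],[0,0,0,0,0]]'; python3 - <<'E'
from h import *
P=[bot.read_camera(n) for n in('top','side')]
cv2.imwrite('pics/a7.png',np.hstack([cv2.resize(q['pixels'][v:v+100,u:u+100,::-1],(400,400)) for q,u,v in((P[0],310,110),(P[1],240,110))]))
E
```

```text
time: 24.28
tool_pos: [0.5783, -0.0823, 0.0218]
tcp_rot: [0.529, 3.095, -0.0]
wrist_force: [0.5, 0.3, -0.9]
width: 0.015
grip_force: 55.1
time: 24.52
tool_pos: [0.5789, -0.0828, 0.0199]
tcp_rot: [0.529, 3.094, -0.001]
wrist_force: [-2.2, -0.8, 3.7]
width: 0.015
grip_force: 55.8
```

View pics/a7.png

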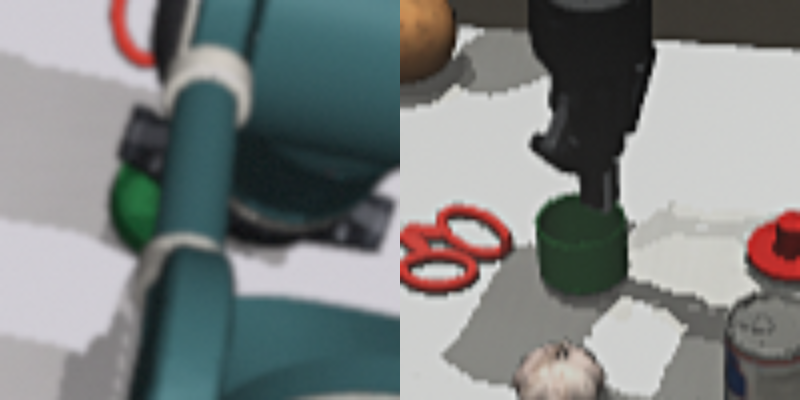

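```bash
python3 -m creep '[[0,0,0,0,0.2],[0,0,0,0,0.2],[0,0,-0.4,0,0.2],[0,0,-0.9,0,0.2],[0,0,-0.9,0,0.2],[-0.8,-0.8,-0.8,0,1],[-0.9,-0.9,0,0,1],[-0.9,-0.9,0,0,1],[0,0,0,0,1]]'; python3 - <<'E'
from h import *
P=[bot.read_camera(n) for n in('top','side')]
for k in(P,P[:1],P[1:]):print([v.round(4) for v in locate(k,'green_tub',(.577,-.06))])
for k in(P,P[:1],P[1:]):print([v.round(4) for v in locate(k,'lid',(.45,-.0864))])
print(bot.read_state()['tool_pos'])
cv2.imwrite('pics/a8.png',np.hstack([cv2.resize(q['pixels'][v:v+120,u:u+120,::-1],(400,400)) for q,u,v in((P[0],280,130),(P[1],240,110))]))
E
```

```text
time: 25.75
tool_pos: [0.6549, -0.2451, 0.1651]
tcp_rot: [0.535, 3.094, -0.002]
wrist_force: [-0.3, 0.4, 0.8]
width: 1.0
grip_force: 0.0
[array([ 0.5873, -0.0582]), array([ 2.2183, -0.3552,  0.1524,  4.5618])]
[array([ 0.5865, -0.0539]), array([ 0., -0.])]
[array([ 0.5908, -0.0764]), array([ 0., -0.])]
[array([ 0.4499, -0.0865]), array([ 0.3228,  0.0306, -0.0898,  0.6491])]
[array([ 0.45  , -0.0859]), array([-0.,  0.])]
[array([ 0.4499, -0.0891]), array([-0., -0.])]
[ 0.6534711  -0.24127067  0.16460288]
```

View pics/a8.png

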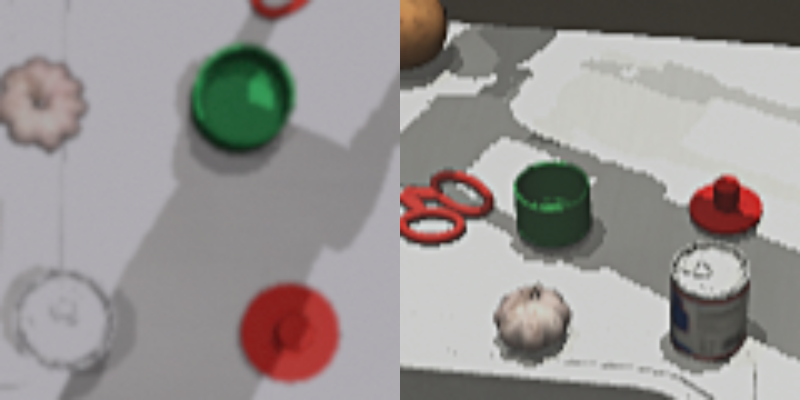

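The green tub stands upright at about (242,98) in the top crop, ~28 mm from where it was; its dark side-view blob is unreliable, so I'll use the top view and check once more just before descending.

```bash
python3 -c "
from h import *
P=[bot.read_camera('top')]
print([v.round(4) for v in locate(P,'green_tub',(.586,-.054))])
P=[bot.read_camera('side')]
print(hull(P[0],(.5866,-.0545,0),'green_tub').reshape(-1,2).min(0),hull(P[0],(.5866,-.0545,0),'green_tub').reshape(-1,2).max(0),[d['bbox'] for d in bot.regions_of('green_tub',P[0])])
print(go(.5866,-.0545,.019))"
```

```text
[array([ 0.5864, -0.0539]), array([-0.,  0.])]
[273.4552  158.03558] [296.8323  184.91943] [[272.0, 156.0, 297.0, 183.5]]
[2.48 3.05 2.91]
```

```bash
python3 -m creep '[[0.5,0.6,0,0,1],[0.6,0.7,0,0,1],[0.6,0.75,0,0,1],[0.5,0.6,0,0,1],[0.28,0.4,0,0,1],[0,0,0.6,0,1],[0,0,0.6,0,1],[0,0,0.2,0,1],[0,0,0,0,1]]';  python3 - <<'E'
from h import *
print(go(.5866,-.0545,.019))
P=[bot.read_camera(n) for n in('top','side')]
print([d['bbox'] for d in bot.regions_of('green_tub',P[1])])
cv2.imwrite('pics/a9.png',np.hstack([cv2.resize(q['pixels'][v:v+120,u:u+120,::-1],(400,400)) for q,u,v in((P[0],280,110),(P[1],230,90))]))
E
```

```text
time: 27.12
tool_pos: [0.5869, -0.0557, 0.0937]
tcp_rot: [-0.529, -3.095, 0.0]
wrist_force: [-0.3, 0.1, 0.1]
width: 0.999
grip_force: 0.0
[0.01 0.02 1.49]
[[274.0, 160.7, 295.9, 183.6]]
```

View pics/a9.png

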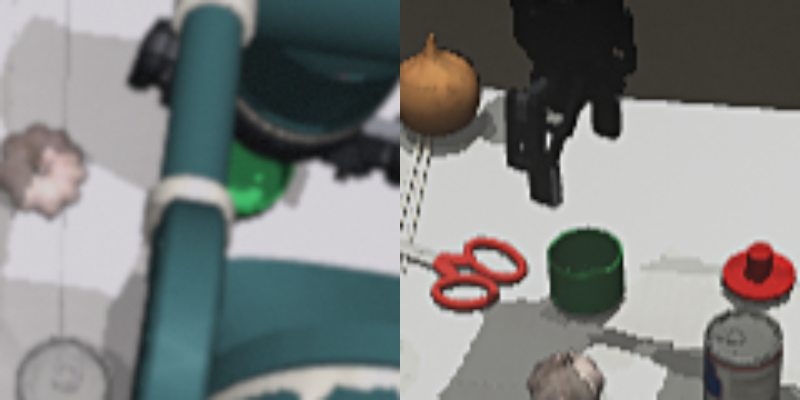

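The green tub (side crop about (587,270)) stays put below the open hand. Going down and closing in two stages.

```bash
python3 -m creep '[[0.01,0.02,0.6,0,1],[0,0,0.5,0,1],[0,0,0.3,0,1],[0,0,0.08,0,1],[0,0,0,0,1]]'; python3 -m creep '[[0,0,0,0,0],[0,0,0,0,0],[0,0,0,0,0],[0,0,0,0,0],[0,0,0,0,0],[0,0,0,0,0]]'
```

```text
time: 27.9
tool_pos: [0.5878, -0.0549, 0.0208]
tcp_rot: [0.53, 3.096, 0.0]
wrist_force: [-0.1, 0.4, -0.1]
width: 0.999
grip_force: 0.0
time: 28.65
tool_pos: [0.5867, -0.0546, 0.0197]
tcp_rot: [-0.53, -3.096, -0.0]
wrist_force: [0.1, -0.9, -0.1]
width: 0.012
grip_force: 51.5
```

```bash
python3 - <<'E'
from h import *
P=[bot.read_camera(n) for n in('top','side')]
print([(d['bbox'],round(d['score'],2)) for d in bot.regions_of('green_tub',P[1])])
cv2.imwrite('pics/a10.png',np.hstack([cv2.resize(q['pixels'][v:v+80,u:u+80,::-1],(400,400)) for q,u,v in((P[0],320,120),(P[1],245,125))]))
E
```

```text
[([268.4, 163.9, 291.4, 190.6], 0.59)]
```

View pics/a10.png

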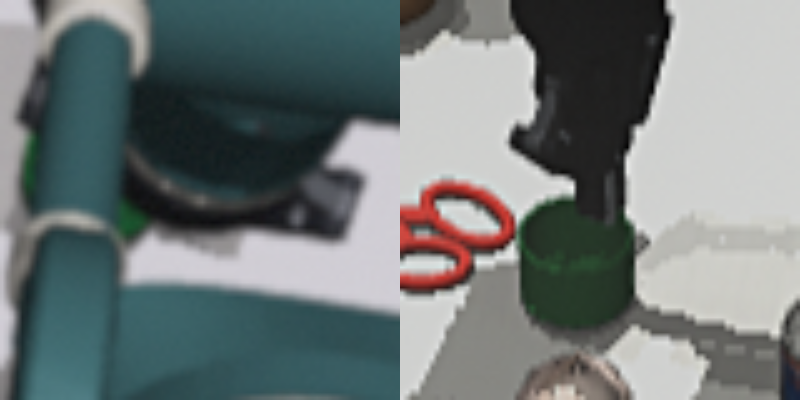

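Again it slid +y and ended with the wall between the pads: the 60 N snap seems to force a finger through. I'll release, remeasure, turn the hand a little and close gently in stages with less force.

```bash
python3 -m creep '[[0,0,0,0,0.2],[0,0,0,0,0.2],[0,0,-0.4,0,0.2],[0,0,-0.9,0,0.2],[0,0,-0.9,0,0.2],[-0.8,-0.8,-0.8,0,1],[-0.9,-0.9,0,0,1],[-0.9,-0.9,0,0,1],[0,-0.5,0,0,1],[0,0,0,0,1]]' 25; python3 - <<'E'
from h import *
P=[bot.read_camera(n) for n in('top','side')]
d=bot.regions_of('green_tub',P[0]);print([(x['bbox'],round(x['score'],2)) for x in d]);d=bot.regions_of('green_tub',P[1]);print([x['bbox'] for x in d])
x,_=locate(P[:1],'green_tub',(.596,-.026));print(x.round(4))
for q in P:
  h=hull(q,[*x,0],'green_tub').reshape(-1,2);print(h.min(0),h.max(0))
for n,o in(('garlic',(.58,.064)),('tin',(.452,.046))):print(n,locate(P,n,o)[0].round(4))
# contour check
q=P[0];m=cmask(q,'green_tub',[310,110,400,200]);v=q['pixels'].copy();cv2.polylines(v,[hull(q,[*x,0],'green_tub').astype(int)],1,(255,0,255))
q1=P[1];v1=q1['pixels'].copy();cv2.polylines(v1,[hull(q1,[*x,0],'green_tub').astype(int)],1,(255,0,255))
cv2.imwrite('pics/a11.png',np.hstack([cv2.resize(v[110:190,290:370,::-1],(400,400),interpolation=0),cv2.resize(v1[130:210,240:320,::-1],(400,400),interpolation=0)]))
print(go(x[0],x[1],.1))
E
```

```text
time: 30.05
tool_pos: [0.6539, -0.2387, 0.167]
tcp_rot: [-0.534, -3.096, -0.0]
wrist_force: [0.1, 1.4, -0.0]
width: 0.994
grip_force: 0.0
[([324.1, 138.2, 357.3, 172.7], 0.7)]
[[269.5, 164.8, 290.5, 188.7]]
[ 0.5975 -0.0285]
[323.48758 136.11813] [355.45468 170.0909 ]
[267.40808 164.06004] [291.3409  191.44785]
garlic [0.5807 0.0646]
tin [0.452  0.0457]
[2.46 3.53 1.33]
```

View pics/a11.png

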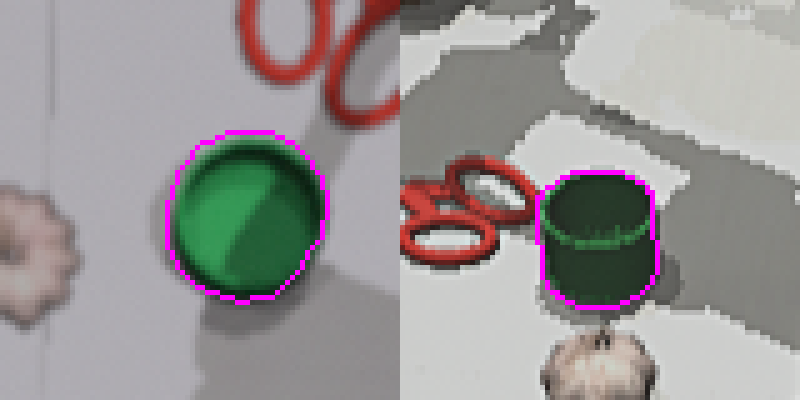

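Model outline (magenta) fits the green tub in both crops, within about a pixel. Approaching with a turned hand, away from garlic and scissors.

```bash
python3 -m creep '[[0.4,0.6,0,0,1],[0.5,0.7,0,0.5,1],[0.6,0.7,0,0.5,1],[0.6,0.7,0,0.5,1],[0.5,0.6,0,0.5,1],[0,0.1,0,0.5,1],[0,0,0.5,0.5,1],[0,0,0.5,0,1],[0,0,0.2,0,1],[0,0,0,0,1]]'; python3 - <<'E'
from h import *
print(go(.596,-.029,.02));M=R.from_rotvec(bot.read_state()['tcp_rot']).as_matrix();print(M[:,1])
E
```

```text
time: 31.7
tool_pos: [0.6012, -0.0298, 0.1056]
tcp_rot: [-0.985, -2.981, 0.001]
wrist_force: [-0.4, -0.3, 0.3]
width: 1.002
grip_force: 0.0
[ 0.09 -0.05  1.71]
[ 0.59594079  0.80302792 -0.00085132]
```

```bash
python3 -m creep '[[0.09,-0.04,0.6,0,1],[0,0,0.6,0,1],[0,0,0.3,0,1],[0,0,0.15,0,1],[0,0,0.06,0,1],[0,0,0,0,1]]'; python3 -m creep '[[0,0,0,0,0.85],[0,0,0,0,0.75],[0,0,0,0,0.7],[0,0,0,0,0.68],[0,0,0,0,0.66],[0,0,0,0,0.64]]' 25; python3 -m creep '[[0,0,0,0,0.6],[0,0,0,0,0.6]]' 25
```

```text
time: 32.45
tool_pos: [0.5978, -0.0291, 0.0216]
tcp_rot: [0.986, 2.981, 0.0]
wrist_force: [1.0, 0.5, 0.2]
width: 1.001
grip_force: 0.0
time: 33.2
tool_pos: [0.598, -0.0289, 0.0214]
tcp_rot: [0.986, 2.981, 0.001]
wrist_force: [0.9, 1.0, 3.7]
width: 0.637
grip_force: 1.6
time: 33.45
tool_pos: [0.5987, -0.0287, 0.0219]
tcp_rot: [0.986, 2.98, 0.002]
wrist_force: [0.8, 1.8, 5.6]
width: 0.601
grip_force: 3.6
```

```bash
python3 - <<'E'
from h import *
P=[bot.read_camera(n) for n in('top','side')]
for q in P:
  h=hull(q,[.597,-.0285,0],'green_tub').reshape(-1,2);print('pred',h.min(0),h.max(0),[(np.round(x['bbox'],1),round(x['score'],2)) for x in bot.regions_of('green_tub',q)])
q=P[1];print(bot.read_state()['wrist_force'],bot.read_state()['torque'])
cv2.imwrite('pics/b1.png',np.hstack([cv2.resize(q['pixels'][v:v+80,u:u+80,::-1],(400,400)) for q,u,v in((P[0],300,110),(P[1],240,130))]))
E
```

```text
pred [323.50534 136.37984] [355.47473 170.34412] [(array([324.6, 149.5, 348.6, 167.8]), 0.78)]
pred [267.60773 164.06422] [291.53452 191.45213] [(array([266.2, 163.9, 287.8, 189.3]), 0.73)]
[0.8095236  1.21218955 5.26088888] [ 0.30735353 -0.19825442 -0.02846927]
```

View pics/b1.png

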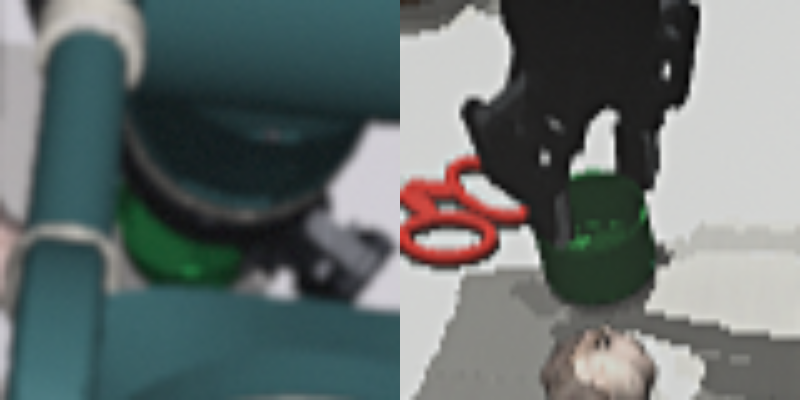

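Side crop: the +y fingertip (about (565,240)) appears inside the green rim, so this diametral grip isn't working on this tub. Twice it lifted level and firmly by its wall, so I'll do a deliberate wall grip. Backing off and remeasuring first.

```bash
python3 -m creep '[[0,0,0,0,1],[0,0,0,0,1],[0,0,0,0,1],[0,0,-0.4,0,1],[0,0,-0.9,0,1],[0,0,-0.9,0,1],[0,-0.9,-0.8,0,0.4],[0,-0.9,0,0,0.35],[0,-0.9,0,0,0.35],[0,-0.9,0,0,0.35],[0,-0.9,0,0,0.35],[0,0,0,0,0.35]]' 40; python3 - <<'E'
from h import *
P=[bot.read_camera(n) for n in('top','side')]
x,_=locate(P[:1],'green_tub',(.598,-.028));print(x.round(4))
for q in P:
  h=hull(q,[*x,0],'green_tub').reshape(-1,2);print('pred',h.min(0),h.max(0),[(np.round(d['bbox'],1),round(d['score'],2)) for d in bot.regions_of('green_tub',q)])
for n,o in(('garlic',(.58,.064)),):print(n,locate(P,n,o)[0].round(4))
# bright-rim check of tilt: ellipse of rim in top view
m=cmask(P[0],'green_tub',[300,110,400,200]);c=cv2.findContours(m.astype(np.uint8),0,1)[0];print(cv2.fitEllipse(max(c,key=len)))
M=R.from_rotvec(bot.read_state()['tcp_rot']).as_matrix()
w=np.r_[x,0]-.0285*M[:,1];print(w,go(w[0],w[1],.02))
E
```

```text
time: 35.15
tool_pos: [0.4616, -0.2118, 0.1723]
tcp_rot: [0.992, 2.979, -0.001]
wrist_force: [0.3, 0.0, -0.1]
width: 0.348
grip_force: 0.0
[ 0.5977 -0.0286]
pred [323.56146 136.00558] [355.53098 169.98184] [(array([322.9, 139.9, 356. , 173.2]), 0.59)]
pred [267.333   164.01753] [291.26566 191.4019 ] [(array([266.4, 163.1, 291.7, 189.9]), 0.88)]
garlic [0.5811 0.0647]
((339.4014892578125, 152.9337615966797), (29.083541870117188, 30.769716262817383), 24.694021224975586)
[ 5.80777374e-01 -5.15047153e-02 -8.00734935e-06] [-0.01  3.92  3.02]
```

```bash
python3 -m creep '[[0,0.7,0,0,0.35],[0,0.9,0,0,0.35],[0,0.9,0,0,0.35],[0,0.8,0,0,0.35],[0,0.6,0,0,0.35],[0,0,0.7,0,0.35],[0,0,0.8,0,0.35],[0,0,0.4,0,0.35],[0,0,0,0,0.35]]'; python3 -c "
from h import *
print(go(.5797,-.0516,.021))"
```

```text
time: 36.58
tool_pos: [0.5777, -0.0524, 0.0739]
tcp_rot: [-0.984, -2.979, 0.001]
wrist_force: [0.1, -0.5, 0.1]
width: 0.351
grip_force: 0.0
[-0.03  0.04  1.06]
```

```bash
python3 -m creep '[[-0.03,0.04,0,0,0.35],[0,0,0.4,0,0.35],[0,0,0.4,0,0.35],[0,0,0.2,0,0.35],[0,0,0.06,0,0.35],[0,0,0,0,0.35]]'; python3 -m creep '[[0,0,0,0,0.2],[0,0,0,0,0.1],[0,0,0,0,0],[0,0,0,0,0],[0,0,0,0,0],[0,0,0,0,0]]' 40;  python3 -m creep '[[0,0,-0.2,0,0],[0,0,-0.4,0,0],[0,0,0,0,0]]'
```

```text
time: 37.33
tool_pos: [0.5815, -0.0525, 0.0225]
tcp_rot: [-0.986, -2.982, 0.0]
wrist_force: [-0.4, 0.4, 0.9]
width: 0.351
grip_force: 0.0
time: 38.08
tool_pos: [0.5818, -0.0525, 0.0231]
tcp_rot: [0.986, 2.982, -0.0]
wrist_force: [-0.6, -0.1, 3.3]
width: 0.015
grip_force: 38.0
time: 38.45
tool_pos: [0.5839, -0.0527, 0.0557]
tcp_rot: [0.985, 2.978, 0.002]
wrist_force: [-0.3, -0.1, -1.5]
width: 0.016
grip_force: 37.6
```

```bash
python3 -m creep '[[0,0,-0.7,0,0],[0,0,-0.9,0,0],[0,0,-0.7,0,0],[0,0,-0.2,0,0],[0,0,0,0,0]]';  python3 -c "
from h import *
P=bot.read_camera('side');p=bot.read_state()['tool_pos'];M=R.from_rotvec(bot.read_state()['tcp_rot']).as_matrix();c=p+.0285*M[:,1];c[2]=p[2]-.0225
h=hull(P,c,'green_tub').reshape(-1,2);print(h.min(0),h.max(0),[(np.round(d['bbox'],1),round(d['score'],2)) for d in bot.regions_of('green_tub',P)])
print(M[:,1],go(.3631,.2056))"
```

```text
time: 39.08
tool_pos: [0.5816, -0.0524, 0.1778]
tcp_rot: [0.986, 2.982, 0.0]
wrist_force: [-0.5, -0.9, -1.4]
width: 0.014
grip_force: 37.6
[262.25378  114.446526] [288.97842 144.2704 ] [(array([262.3, 114.3, 287. , 142.6]), 0.8)]
[ 0.59623798  0.80280728 -0.00085739] [6.56 1.55 0.02]
```

```bash
python3 -m creep '[[0.2,0.05,0,0,0],[0.4,0.1,0,0,0],[0.6,0.14,0,0,0],[0.6,0.14,0,0,0],[0.6,0.14,0,0,0],[0.6,0.14,0,0,0],[0.6,0.14,0,0,0],[0.6,0.14,0,0,0],[0.6,0.14,0,0,0],[0.6,0.14,0,0,0],[0.6,0.14,0,0,0],[0.4,0.1,0,0,0],[0.3,0.1,0,0,0],[0.06,0.08,0,0,0],[0,0,0.3,0,0],[0,0,0.2,0,0],[0,0,0,0,0],[0,0,0,0,0]]';  python3 - <<'E'
from h import *
P=[bot.read_camera(n) for n in('top','side')];p=bot.read_state()['tool_pos'];M=R.from_rotvec(bot.read_state()['tcp_rot']).as_matrix();c=p+.0285*M[:,1];c[2]=p[2]-.0225
print(c,go(.3631,.2056,.1135))
for q in P:
  for n,o in(('green_tub',c),('yellow_tub',(.379,.2287,.049))):
    h=hull(q,o,n).reshape(-1,2);print(n,h.min(0),h.max(0),[(np.round(d['bbox'],1),round(d['score'],2)) for d in bot.regions_of(n,q)])
E
```

```text
time: 41.42
tool_pos: [0.3608, 0.2166, 0.1525]
tcp_rot: [-0.988, -2.982, 0.001]
wrist_force: [0.4, 1.5, -1.7]
width: 0.014
grip_force: 37.8
[0.37805828 0.23975151 0.13059346] [-0.17 -0.16  0.79]
green_tub [157.68143 248.47081] [201.08324 286.7156 ] [(array([163.5, 253.8, 201.4, 277.3]), 0.68)]
yellow_tub [178.11783 247.33868] [216.53093 281.81738] [(array([190.6, 249.1, 215.4, 279.8]), 0.92), (array([165.1, 253.1, 197.8, 277.8]), 0.5)]
green_tub [348.63107 212.34201] [382.15555 250.77351] [(array([349.2, 213. , 380.5, 249.3]), 0.76)]
yellow_tub [346.09055 234.97752] [376.90228 270.76578] [(array([345.6, 244.1, 377.7, 271.6]), 0.83)]
```

```bash
python3 -m creep '[[-0.17,-0.16,0,0,0],[0,0,0.2,0,0],[0,0,0.2,0,0],[0,0,0.1,0,0],[0,0,0,0,0],[0,0,0,0,0]]';  python3 - <<'E'
from h import *
P=bot.read_camera('side');p=bot.read_state()['tool_pos'];M=R.from_rotvec(bot.read_state()['tcp_rot']).as_matrix();c=p+.0285*M[:,1];c[2]=p[2]-.0225
print(p,c,go(.3631,.2056,.1135))
for n,o in(('green_tub',c),):
    h=hull(P,o,n).reshape(-1,2);print(n,h.min(0),h.max(0),[(np.round(d['bbox'],1),round(d['score'],2)) for d in bot.regions_of(n,P)])
E
```

```text
time: 42.48
tool_pos: [0.3627, 0.2056, 0.1278]
tcp_rot: [0.986, 2.983, 0.0]
wrist_force: [-0.1, -0.1, -1.3]
width: 0.015
grip_force: 37.8
[0.3628672  0.20568168 0.12801559] [0.37985555 0.22856499 0.10551559] [-0.    0.    0.29]
green_tub [347.28336 216.69316] [379.67877 253.96973] [(array([347.9, 217.4, 379.3, 253.8]), 0.62)]
```

```bash
python3 -m creep '[[0,0,0.15,0,0],[0,0,0.08,0,0],[0,0,0,0,0]]'; python3 -m creep '[[0,0,0.04,0,0],[0,0,0,0,0]]'; python3 -m creep '[[0,0,0.03,0,0],[0,0,0,0,0]]'
```

```text
time: 42.95
tool_pos: [0.3621, 0.2052, 0.1156]
tcp_rot: [-0.986, -2.982, 0.001]
wrist_force: [0.2, -0.7, -0.8]
width: 0.017
grip_force: 37.7
time: 43.2
tool_pos: [0.3627, 0.2056, 0.1144]
tcp_rot: [0.986, 2.983, 0.0]
wrist_force: [-0.6, 0.6, -0.2]
width: 0.015
grip_force: 37.8
time: 43.45
tool_pos: [0.3631, 0.2057, 0.1143]
tcp_rot: [0.986, 2.982, 0.001]
wrist_force: [-2.8, -0.3, 8.7]
width: 0.013
grip_force: 39.1
```

```bash
python3 -m creep '[[0,0,0,0,0.2],[0,0,0,0,0.25],[0,0,0,0,0.25],[0,0,-0.3,0,0.25],[0,0,-0.7,0,0.25],[0,0,-0.7,0,0.25],[0,0,-0.3,0,0.4],[-0.2,-0.8,0,0,0.5],[-0.2,-0.8,0,0,0.5],[-0.2,-0.8,0,0,0.5],[-0.2,-0.8,0,0,0.5],[-0.2,-0.8,0,0,0.5],[0,0,0,0,0.5]]';  python3 - <<'E'
from h import *
P=[bot.read_camera(n) for n in('top','side')]
x,_=locate(P[:1],'green_tub',(.379,.229),.091);print(x)
for q in P:
  for n,o in(('green_tub',(.379,.229,.091)),('yellow_tub',(.379,.229,.049)),('blue_tub',(.379,.229,.007))):
    h=hull(q,o,n).reshape(-1,2);print(n,h.min(0).round(1),h.max(0).round(1),[(np.round(d['bbox'],1),round(d['score'],2)) for d in bot.regions_of(n,q)])
print(locate(P,'lid',(.45,-.0865)),go(.45,-.0868,.017))
E
```

```text
time: 45.08
tool_pos: [0.2826, 0.0133, 0.2124]
tcp_rot: [0.995, 2.98, -0.001]
wrist_force: [-0.4, 0.1, 0.5]
width: 0.503
grip_force: 0.0
[0.37857201 0.22940495]
green_tub [171.4 247.7] [212. 284.] [(array([169.9, 250.9, 213.4, 286. ]), 0.88), (array([283.7, 210.9, 313.4, 243. ]), 0.59)]
yellow_tub [177.9 247.3] [216.4 281.8] [(array([204. , 247.7, 212.4, 271.2]), 0.67)]
blue_tub [183.9 247. ] [220.3 279.9] [(array([214. , 255.1, 221.4, 269.9]), 0.69)]
green_tub [347.3 221.7] [379.3 258.6] [(array([347.2, 221.4, 377.9, 259.5]), 0.87)]
yellow_tub [346.1 235.1] [376.9 270.9] [(array([346.9, 249.7, 375.3, 271.4]), 0.78), (array([267.7, 192.5, 292.8, 215.7]), 0.59)]
blue_tub [345.  247.6] [374.7 282.3] [(array([344.3, 268.7, 371.5, 279.9]), 0.75)]
(array([ 0.45004315, -0.08659618]), array([ 0.33424826,  0.04857761, -0.11612265,  0.67027563])) [-3.9   0.33  3.91]
```

```bash
python3 -m creep '[[-0.5,0,0,0,0.5],[-0.7,0.05,0,0,0.5],[-0.7,0.05,0,0,0.5],[-0.7,0.05,0,0,0.5],[-0.7,0.05,0,0,0.5],[-0.4,0.05,0,0,0.5],[-0.2,0.08,0,0,0.5],[0,0,0.8,0,0.5],[0,0,0.9,0,0.5],[0,0,0.7,0,0.5],[0,0,0.3,0,0.5],[0,0,0,0,0.5],[0,0,0,0,0.5]]';  python3 -c "
from h import *
print(go(.45,-.0868,.018))"
```

```text
time: 47.1
tool_pos: [0.4514, -0.0881, 0.0794]
tcp_rot: [0.985, 2.98, 0.0]
wrist_force: [0.4, -0.9, 1.1]
width: 0.503
grip_force: 0.0
[0.04 0.   1.23]
```

```bash
python3 -m creep '[[0.04,0,0.4,0,0.5],[0,0,0.4,0,0.5],[0,0,0.3,0,0.5],[0,0,0.12,0,0.5],[0,0,0,0,0.5],[0,0,0,0,0.5]]'; python3 -m creep '[[0,0,0,0,0.35],[0,0,0,0,0.25],[0,0,0,0,0.1],[0,0,0,0,0.1],[0,0,0,0,0.1]]' 40; python3 -m creep '[[0,0,-0.2,0,0.1],[0,0,-0.5,0,0.1],[0,0,-0.9,0,0.1],[0,0,-0.9,0,0.1],[0,0,-0.9,0,0.1],[0,0,-0.4,0,0.1],[0,0,0,0,0.1]]'; python3 -c "
from h import *
P=bot.read_camera('side');s=bot.read_state();p=s['tool_pos'];print(go(.379,.229));p=p.copy();p[2]-=.018
h=hull(P,p,'lid').reshape(-1,2);print(h.min(0),h.max(0),[(np.round(d['bbox'],1),round(d['score'],2)) for d in bot.regions_of('lid',P)])"
```

```text
time: 47.85
tool_pos: [0.449, -0.087, 0.0174]
tcp_rot: [0.986, 2.981, 0.0]
wrist_force: [0.2, -0.6, 0.5]
width: 0.503
grip_force: 0.0
time: 48.48
tool_pos: [0.4482, -0.0867, 0.0167]
tcp_rot: [-0.986, -2.983, 0.0]
wrist_force: [-1.0, 0.1, -0.2]
width: 0.1
grip_force: 0.0
time: 49.35
tool_pos: [0.4499, -0.0871, 0.2096]
tcp_rot: [0.985, 2.978, 0.001]
wrist_force: [-0.5, 0.5, -0.7]
width: 0.099
grip_force: 0.0
[ 4.89  4.24 -0.01]
[328.53104 101.49726] [353.70612 121.91104] [(array([326.9, 162.9, 348. , 178.9]), 0.6)]
```

```bash
python3 -c "
from h import *
P=[bot.read_camera(n) for n in('top','side')]
for k in(P,P[:1],P[1:]):
  print([v.round(4) for v in locate(k,'lid',(.45,-.0865))])
  print([v.round(4) for v in locate(k,'lid',(.45,-.0865),.19)])
for q in P:
  hsv=cv2.cvtColor(q['pixels'],cv2.COLOR_RGB2HSV);m=(((hsv[...,0]<6)|(hsv[...,0]>172))&(hsv[...,1]>110)).astype(np.uint8)
  n,l,st,c=cv2.connectedComponentsWithStats(m);print([(s.tolist()) for s in st[1:] if s[4]>60])
"
```

```text
[array([ 0.4488, -0.082 ]), array([ 0.8683, -0.2717,  0.2425,  1.7776])]
[array([ 0.4437, -0.0569]), array([ 0., -0.])]
[array([ 0.4482, -0.0803]), array([0., 0.])]
[array([ 0.4437, -0.0569]), array([ 0., -0.])]
[array([ 0.45  , -0.0891]), array([0., 0.])]Traceback (most recent call last):
  File "<string>", line 6, in <module>
    print([v.round(4) for v in locate(k,'lid',(.45,-.0865),.19)])
                               ~~~~~~^^^^^^^^^^^^^^^^^^^^^^^^^^
  File "h.py", line 35, in locate
    s=least_squares(fun,o[:2],diff_step=1e-3);return s.x,s.fun
    return func(*args, **kwargs)
    vector_fun = VectorFunction(
        fun_wrapped,
    ...<6 lines>...
        workers=workers
    )
    self._update_fun()
    ~~~~~~~~~~~~~~~~^^
    self.f = self.fun_wrapped(xp_copy(self.x))
             ~~~~~~~~~~~~~~~~^^^^^^^^^^^^^^^^^
    return np.atleast_1d(self.fun(x))
                         ~~~~~~~~^^^
    return self.f(x, *self.args, **self.kwargs)
           ~~~~~~^^^^^^^^^^^^^^^^^^^^^^^^^^^^^^
  File "h.py", line 34, in <lambda>
    fun=lambda q:np.concatenate([cen(hull(P,[*q,z],name))-m for P,m in ms])
                 ~~~~~~~~~~~~~~^^^^^^^^^^^^^^^^^^^^^^^^^^^^^^^^^^^^^^^^^^^^
ValueError: need at least one array to concatenate
```

The lid never moved: the fingers passed over the knob. That also explains the green tub (upward force at the rim): the true fingertips sit higher than I assumed. I'll descend on the lid until the disc is felt.

```bash
python3 -m creep '[[0,0,0.9,0,0.4],[0,0,0.9,0,0.4],[0,0,0.9,0,0.4],[0,0,0.7,0,0.4],[0,0,0.3,0,0.4],[0,0,0.14,0,0.4],[0,0,0,0,0.4]]'; python3 -m creep '[[0,0,0.08,0,0.4],[0,0,0,0,0.4]]';python3 -c "
from h import *
print(go(.45,-.0868))"
```

```text
time: 50.52
tool_pos: [0.4489, -0.0869, 0.0152]
tcp_rot: [0.986, 2.982, 0.0]
wrist_force: [0.5, 0.2, 0.0]
width: 0.403
grip_force: 0.0
time: 50.78
tool_pos: [0.4489, -0.0869, 0.0114]
tcp_rot: [0.986, 2.981, 0.0]
wrist_force: [-0.4, 0.6, 0.0]
width: 0.401
grip_force: 0.0
[-0.02  0.01  0.  ]
```

```bash
python3 -m creep '[[-0.02,0.01,0.08,0,0.4],[0,0,0,0,0.4]]'|grep -E 'pos|force'; python3 -m creep '[[0,0,0.06,0,0.4],[0,0,0,0,0.4]]'|grep -E 'pos|force';python3 -m creep '[[0,0,0.06,0,0.4],[0,0,0,0,0.4]]'|grep -E 'pos|force'
```

```text
tool_pos: [0.4493, -0.0869, 0.0067]
wrist_force: [-0.4, -0.0, -1.1]
grip_force: 0.0
tool_pos: [0.4491, -0.0868, 0.0034]
wrist_force: [-0.0, -0.4, 0.4]
grip_force: 0.0
tool_pos: [0.4491, -0.0869, 0.0005]
wrist_force: [0.5, -0.8, -0.5]
grip_force: 0.0
```

```bash
python3 -m creep '[[0,0,0,0,0.3],[0,0,0,0,0.25],[0,0,0,0,0.2],[0,0,0,0,0.15],[0,0,0,0,0.15]]' 40
```

```text
time: 52.15
tool_pos: [0.4496, -0.0869, 0.0009]
tcp_rot: [0.986, 2.982, 0.0]
wrist_force: [0.3, 1.2, 1.3]
width: 0.229
grip_force: 39.1
```

Knob gripped (width 0.23, 39 N). Lifting and checking.

```bash
python3 -m creep '[[0,0,-0.2,0,0.1],[0,0,-0.5,0,0.1],[0,0,-0.9,0,0.1],[0,0,-0.9,0,0.1],[0,0,-0.9,0,0.1],[0,0,-0.5,0,0.1],[0,0,0,0,0.1],[0,0,0,0,0.1]]'; python3 -c "
from h import *
P=bot.read_camera('side');s=bot.read_state();p=s['tool_pos'];print(p,go(.379,.229));p=p.copy();p[2]-=.001
h=hull(P,p,'lid').reshape(-1,2);print(h.min(0),h.max(0),[(np.round(d['bbox'],1),round(d['score'],2)) for d in bot.regions_of('lid',P)])"
```

```text
time: 53.15
tool_pos: [0.4484, -0.0868, 0.1945]
tcp_rot: [-0.986, -2.981, 0.0]
wrist_force: [-0.2, -0.4, -1.7]
width: 0.229
grip_force: 39.2
[ 0.44803506 -0.08665366  0.19392336] [4.87 4.24 0.01]
[328.851   100.34741] [354.0913  120.80566] [(array([327.9, 101.5, 352.5, 118.3]), 0.57)]
```

```bash
python3 -m creep '[[0.25,0.2,0,0,0.1],[0.5,0.44,0,0,0.1],[0.55,0.48,0,0,0.1],[0.55,0.48,0,0,0.1],[0.55,0.48,0,0,0.1],[0.55,0.48,0,0,0.1],[0.55,0.48,0,0,0.1],[0.55,0.48,0,0,0.1],[0.4,0.36,0,0,0.1],[0.3,0.26,0,0,0.1],[0.1,0.1,0,0,0.1],[0,0,0,0,0.1],[0,0,0,0,0.1]]';  python3 - <<'E'
from h import *
P=[bot.read_camera(n) for n in('top','side')];p=bot.read_state()['tool_pos']
print(p,go(.379,.229,.134));c=p.copy();c[2]-=.001
for q in P:
  for n,o in(('lid',c),('green_tub',(.379,.2292,.091))):
    h=hull(q,o,n).reshape(-1,2);print(n,h.min(0).round(1),h.max(0).round(1),[(np.round(d['bbox'],1),round(d['score'],2)) for d in bot.regions_of(n,q)])
E
```

```text
time: 54.88
tool_pos: [0.381, 0.2273, 0.1955]
tcp_rot: [-0.987, -2.982, 0.001]
wrist_force: [-0.1, -0.3, -0.4]
width: 0.227
grip_force: 39.2
[0.38120884 0.22720747 0.19565438] [0.06 0.   1.23]
lid [160.4 247.3] [200.4 286.5] [(array([172.8, 248.1, 200.8, 277.1]), 0.85)]
green_tub [171.2 247.7] [211.9 284. ] [(array([188.8, 249.2, 211.8, 282.6]), 0.81)]
lid [349.4 195.9] [382.3 223.3] [(array([352.4, 195.9, 379. , 219.8]), 0.9)]
green_tub [347.3 221.8] [379.3 258.7] [(array([348.8, 221.4, 378.5, 257.8]), 0.91)]
```

```bash
python3 -m creep '[[0.06,0,0.4,0,0.1],[0,0,0.4,0,0.1],[0,0,0.2,0,0.1],[0,0,0.12,0,0.1],[0,0,0,0,0.1]]'; python3 -m creep '[[0,0,0.06,0,0.1],[0,0,0,0,0.1]]'; python3 -m creep '[[0,0,0.04,0,0.1],[0,0,0,0,0.1]]'
```

```text
time: 55.8
tool_pos: [0.3787, 0.2296, 0.1397]
tcp_rot: [-0.987, -2.982, 0.0]
wrist_force: [-0.7, 0.4, -0.3]
width: 0.231
grip_force: 39.2
time: 56.05
tool_pos: [0.3789, 0.2297, 0.137]
tcp_rot: [0.986, 2.982, 0.001]
wrist_force: [0.0, -0.5, -0.9]
width: 0.231
grip_force: 39.2
time: 56.3
tool_pos: [0.3787, 0.2296, 0.1347]
tcp_rot: [-0.986, -2.983, 0.0]
wrist_force: [1.0, 0.3, -1.3]
width: 0.234
grip_force: 39.2
```

```bash
python3 -m creep '[[0,0,0.02,0,0.1],[0,0,0,0,0.1]]'; python3 -m creep '[[0,0,0.02,0,0.1],[0,0,0,0,0.1]]'
```

```text
time: 56.55
tool_pos: [0.3788, 0.2297, 0.1339]
tcp_rot: [0.986, 2.983, 0.0]
wrist_force: [0.7, 0.3, -0.7]
width: 0.227
grip_force: 39.3
time: 56.8
tool_pos: [0.3791, 0.2298, 0.1337]
tcp_rot: [0.986, 2.982, 0.001]
wrist_force: [-1.2, -0.8, 6.0]
width: 0.231
grip_force: 39.8
```

```bash
python3 -m creep '[[0,0,0,0,0.3],[0,0,0,0,0.45],[0,0,0,0,0.5],[0,0,0,0,0.5],[0,0,-0.4,0,0.5],[0,0,-0.8,0,0.5],[0,0,-0.8,0,0.5],[-0.5,-0.6,0,0,0.5],[-0.5,-0.6,0,0,0.5],[-0.5,-0.6,0,0,0.5],[-0.5,-0.6,0,0,0.5],[-0.5,-0.6,0,0,0.5],[0,0,0,0,0.5],[0,0,0,0,0.5]]';  python3 - <<'E'
from h import *
P=[bot.read_camera(n) for n in('top','side')]
T=(('lid',.133),('green_tub',.091),('yellow_tub',.049),('blue_tub',.007))
for q in P:
  for n,z in T:
    h=hull(q,(.379,.2292,z),n).reshape(-1,2);print(n,h.min(0).round(1),h.max(0).round(1),[(np.round(d['bbox'],1),round(d['score'],2)) for d in bot.regions_of(n,q)])
print([v.round(4) for v in locate(P,'lid',(.379,.2292),.133)])
for n,o in(('garlic',(.58,.064)),('tin',(.452,.046))):print(n,locate(P,n,o)[0].round(4))
E
```

```text
time: 58.55
tool_pos: [0.3896, 0.035, 0.2327]
tcp_rot: [-0.988, -2.982, -0.001]
wrist_force: [0.9, 0.1, 1.4]
width: 0.499
grip_force: 0.0
lid [170.2 248.1] [207.1 284.3] [(array([171.4, 248.6, 208.7, 283.6]), 0.72), (array([199.5, 244.3, 215.2, 249.3]), 0.17)]
green_tub [171.2 247.7] [211.9 284. ] [(array([197.4, 249.2, 212.3, 281.2]), 0.53)]
yellow_tub [177.8 247.3] [216.3 281.8] [(array([203.5, 249.2, 211. , 257.2]), 0.54)]
blue_tub [183.8 247. ] [220.2 279.9] []
lid [348.5 219.3] [379.6 245.5] [(array([350.9, 220.1, 377.6, 243.5]), 0.7)]
green_tub [347.3 221.8] [379.3 258.7] [(array([347.3, 236.4, 377.1, 258.6]), 0.86)]
yellow_tub [346.1 235.2] [376.9 271. ] [(array([343.8, 250.5, 374.7, 269.6]), 0.74)]
blue_tub [345.  247.6] [374.7 282.4] [(array([347.1, 267.9, 371.5, 281.5]), 0.72)]
[array([0.3795, 0.2298]), array([ 0.4578, -0.1066,  0.0852,  0.6939])]
garlic [0.5797 0.0644]
tin [0.4559 0.0464]
```

```bash
python3 -c "
from workcell import bot
print(bot.finish_job())"
```

```text
the job is handed in; nothing more can be done
None
```

The lunch tower is built on its stand in the order blue, yellow, green, lid and handed in at about 58.6 s; camera checks put each piece at its seated height and centred, but no verdict came back, and the green tub was shifted and regrasped three times before it was placed, with garlic and tin still within a few mm of their places.

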